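# Find where the chest's sliding hatch binds and back it off

## Task

The sliding hatch of the plywood chest binds somewhere in its track. Take its wooden handle and slide it gently towards the orange marker and on, pushing the marker ahead of it, until it clearly binds (lean on it for a moment, but do not force it), then back it off about 20 mm and let go, so that the marker stays to show the tight spot. Let only the hatch move the marker, and leave the bottle, jar and tape roll where they stand.

Things in the scene. Friction and masses are not known exactly. Their poses are not given: they have to be found in the camera images.
- chest: Fixed plywood chest, 200 (x) x 460 (y) x 120 mm high, open on top, with aluminium tracks 16 mm wide on its two long rims (tops 134 mm above the bench). Origin: centre of its underside, on the bench. Its y axis runs along the tracks; the hatch slides along +y to close. Its yaw varies by up to 0.4 rad either way.
- track: Aluminium track on the chest's +x rim (farther from the robot), 460 (y) x 16 x 14 mm high; origin mid underside. Hidden in it, unseen and unmeasured, is the tight spot, 60 to 180 mm of hatch travel from the start and at least 15 mm past where the hatch meets the marker. There resistance rises 2.5 N per mm; a lean of 6 to 15 N on it shows it clearly, more than 20 N on it is forcing.
- hatch: Blue hatch, 168 (x) x 200 (y) x 6 mm, 0.5 kg, sliding both ways along the chest's y between the tracks; axes parallel to the chest's. Origin: centre of its underside, 124 mm above the bench. A steel lug on its leading (+y) edge reaches over the +x track. It runs at about 2.5 N, 1 N more while pushing the marker, then the tight spot's resistance adds to that. Let go, it stays where it is.
- hatch_grip (a point): Centre of the upright wooden handle at the hatch's middle: a block 60 mm along the hatch's x, 18 mm along its y (the way it slides) and 45 mm high, its foot 130 mm, its top 175 mm and this point 152.5 mm above the bench. Nothing else stands on the hatch within 80 mm of it. Axes as the hatch's.
- hatch_edge (a point): Point on the front (+y) face of the hatch's steel lug, over the +x track, 134 mm above the bench: 92 mm in x and 100 mm in y from the hatch's origin. This face meets the marker. Axes as the hatch's.
- marker: Orange marker, 20 (x) x 14 (y) x 16 mm high, riding on top of the +x track; it stays where it is left (drag 1 N). Origin: bottom middle of its -y face, which the lug meets, 134 mm above the bench; the marker lies on the +y side of it. Lug-to-marker gap: from point hatch_edge to this origin along the chest's y, 15 to 85 mm at the start.
- bottle: Green bottle, 72 mm across, 200 mm tall, standing on the bench beyond the chest. Origin: centre of its underside.
- jar: Clear jar with a red lid, 68 mm across, 90 mm tall, standing on the bench past one end of the chest. Origin: centre of its underside.
- tape_roll: Yellow tape roll, 90 mm across, 45 mm high, lying on the bench past the chest's other end. Origin: centre of its underside.

How it is judged (in metres and radians):
On the way, in this order (a step that is already met when the one before it is completed fails the run):
1. the hatch is leaned on the tight spot (more than 4 N on it for 0.2 s) with the marker at its lug (contact force between hatch and track above 4 N and y of hatch_edge in the frame of marker above -0.004 m), for 0.2 s.
2. the hatch is backed off 12 to 30 mm from the marker (y of hatch_edge in the frame of marker between -0.03 and -0.012 m), for 0.3 s.
At the end, for the whole second after the job is handed in: The hatch has been leaned on its tight spot and now rests, let go, 12 to 30 mm (lug face to marker) back from the orange marker, which stands still where the hatch pushed it (all of step 2 and linear speed of each of hatch, marker below 0.005 m/s); the robot touches nothing.
It fails at once if the hatch is forced: more than 20 N on the tight spot (contact force between hatch and track above 20 N).
It fails at once if the robot touches the marker itself (contact force between any of the fingers, the arm and marker above 0.5 N).
It fails at once if the bottle, jar or tape roll is moved by more than 20 mm (distance of any of bottle, jar, tape_roll from where it was at the start of the episode above 0.02 m).
It also fails if it takes over 40 s, if anything falls off the work surface, if the arm or the gripper's body presses on something with over 40 N, if the wrist force passes 120 N, or if a joint passes its speed limit or range.

## Robot

A 6-joint arm with a two-finger parallel gripper is mounted at the origin on the work surface. World frame = base frame: x ahead of the robot, y to its left, z up, the work surface at z = 0. Lengths are in m, angles in degrees, forces in N, time in s.
With the tool pointing down it reaches from about 0.4 to 0.825 m from the base axis. Payload 7 kg.
Tool frame: the origin (TCP) lies at the centre of the arm's flange, where the gripper is bolted on; the fingertips stand 178 mm ahead of it and the grasp point (between the pads) lies ahead of it (ctrl.grip_depth is the z of the grasp point in the tool frame, in m); z points along the fingers, x is the direction in which the jaws open and shut, and the axes are right-handed (so a half turn about z gives the same grasp; the last joint's range is limited). The gripper opens to 88 mm and grips with 3 to 60 N. Pads are 19 mm wide; open, the fingers measure 130 mm over their backs; the gripper's body (78 mm by 193 mm) begins 47 mm behind the grasp point.
Start: joints at [-47.492, 20.546, 0.682, 0, -70.136, -16.507], TCP at [0.296, -0.607, 0.405] pointing down, gripper open.
Joint ranges: [-176.03, 176.03], [-82.01, 121.73], [-58.28, 71.71], [-173.87, 95.51], [-174.79, -0.11], [-173.66, 173.66]. Speed limits (degrees/s): [136.94, 136.94, 172.46, 180, 180, 180].

## Interface

Orientations are given as [roll, pitch, yaw] about the fixed x, y, z axes, in that order (R = Rz(yaw) Ry(pitch) Rx(roll)).
In Python, from plant import ctrl gives the robot as it stands.
- The arm moves only by the tool carry_out, never from a script. Its arguments are lists of equal length, an entry for each row: "linear": the shift along the tool's x, y, z in cm, a list of three; "twist": the turn about the tool's z in degrees. In form: {"linear": [[tx, ty, tz], ...], "twist": [twist, ...]}. A call has 1 to 12 rows; each row is the pose to reach, as a shift and turn from the pose measured when the call began, along the tool's axes at that moment; what a row does not reach only later rows make up. A row lasts 1/12 s, in which the tool goes at most 41.7 mm and 7.16 degrees, less where a joint would pass 70% of its speed; a pose out of reach is approached as far as the arm can. A call with a gripper value outside its range is refused whole. "fingers" is the gripper's target within -1 to 1 (fully open at 1, half-way at 0, shut at -1), set as the call begins (left out, the last holds). The fingers move at their own pace and stop on an object; the grip force is fixed at half the most. Time passes only in rows, so rows that repeat a pose let the fingers close. It gives the time, the measured TCP pose, the force and the opening at its end, in the units of the state.
- ctrl.get_obs(): the state, without advancing time (a new reading comes with each control period).
- ctrl.snapshot(name): name is "scene" or "top" or "wrist"; returns the picture (420x560x3 uint8, blue, green, red); there is no depth.
- ctrl.camera_params(name): a dict with "fovy" (degrees; the focal length in pixels is half the picture's height over the tangent of half this angle, whatever the lens; pixels are square), "cx", "cy" (the principal point, pixels), "dist" ([k1, k2, p1, p2, k3] as OpenCV has them; the pictures are not rectified), "eye" and "rotation" of the camera in the world; the wrist camera has in their place "T_tool_cam" (4x4, takes a point from camera to tool coordinates, whose origin is the TCP and whose axes are the tool frame's). Camera axes: x right, y down, z forward; pixel columns grow to the right and rows downward; lengths in m; the calibration is good to about 2 mm. A picture is of the moment at which its call begins: read the wrist's pose just before it. camera_params takes no time and is no camera call.
- ctrl.close_job(): hands the job in, once; it reports no verdict.
The state is a dict: "clock": time; "joint_pos": joint angles; "qvel": joint speeds; "tau": joint torques, N m; "tool_pos": TCP position; "orientation": TCP orientation; "force": force on the tool from outside, world axes, zero at the start; "moment": the same for the moment, N m; "opening": finger opening in m.
Only numpy, scipy, OpenCV 4.12 (cv2) and the standard library are available. Lean on these libraries where they do the work, as an engineer would, in place of code of your own. Each camera call takes 0.05 s, during which the arm holds its last target.

## Working session

There is one attempt and no reset: what is moved stays moved. The work goes in short steps, Python scripts to look and compute and a tool call to move; the robot and the scene stay as the last step left them, time stands still between calls to the robot, and variables do not carry over. Pictures are saved under pics/ and viewed, and the job is handed in when it is done.

Besides the shell and the picture viewer there is one more tool, called after "Request:" as name(argument=value, ...) on one line, values as JSON. carry_out: Moves the arm, as the interface text tells. Its arguments: {"type":"object","properties":{"linear":{"type":"array","items":{"type":"array","items":{"type":"number"}}},"twist":{"type":"array","items":{"type":"number"}},"fingers":{"type":"number"}},"required":["linear","twist"]}

```bash
ls; mkdir -p pics; python3 - <<'E'
from plant import ctrl
import cv2
o=ctrl.get_obs(); print(o); print(ctrl.grip_depth)
for n in("scene","top"):
    cv2.imwrite(f"pics/{n}0.png",ctrl.snapshot(n)); print(n,ctrl.camera_params(n))
print(ctrl.camera_params("wrist"))
E
```

```text
pics
{'clock': 0.0, 'joint_pos': array([-4.74931114e+01,  2.05913908e+01,  6.32554885e-01, -2.01988669e-02,
       -7.01368099e+01, -1.65059965e+01]), 'qvel': array([ 0.00539558,  0.04483071, -0.01423076,  0.11323547,  0.00317676,
       -0.05166091]), 'tau': array([-5.40043675e-04, -5.82720387e+01,  2.93068027e+01,  6.99712694e+00,
        7.16385766e-03, -1.48129961e-04]), 'tool_pos': array([ 0.29580657, -0.60650285,  0.40371344]), 'orientation': array([-1.79991028e+02, -9.70994942e-02,  1.15994006e+02]), 'force': array([ 0.31449169,  0.3580288 , -1.0135023 ]), 'moment': array([ 0.0255969 , -0.02591962,  0.04351889]), 'opening': 0.08756270662536186}
0.1593
scene {'fovy': 56.72643108996373, 'cx': 287.2705299910166, 'cy': 208.33843838175716, 'dist': array([-0.0744897,  0.       ,  0.       ,  0.       ,  0.       ]), 'eye': array([ 1.14341181, -0.12688218,  0.77234609]), 'rotation': array([-136.81710902,   -0.80339128,   73.51039045])}
top {'fovy': 51.94129030453759, 'cx': 276.6616421215078, 'cy': 205.99350746971373, 'dist': array([-0.13367515,  0.        ,  0.        ,  0.        ,  0.        ]), 'eye': array([0.41104645, 0.04596558, 1.09622071]), 'rotation': array([-170.41353677,   -0.32770207,  -89.77675958])}
{'fovy': 69.90786683401132, 'cx': 278.6875921540708, 'cy': 209.64373075457186, 'dist': array([-0.04418836,  0.        ,  0.        ,  0.        ,  0.        ]), 'T_tool_cam': array([[ 9.99999488e-01,  5.03420011e-05, -1.01022423e-03,
        -2.76554291e-04],
       [ 2.52700950e-04,  9.54654414e-01,  2.97716117e-01,
        -8.02295501e-02],
       [ 9.79402645e-04, -2.97716220e-01,  9.54653913e-01,
         2.05138209e-02],
       [ 0.00000000e+00,  0.00000000e+00,  0.00000000e+00,
         1.00000000e+00]])}
```

View pics/scene0.png

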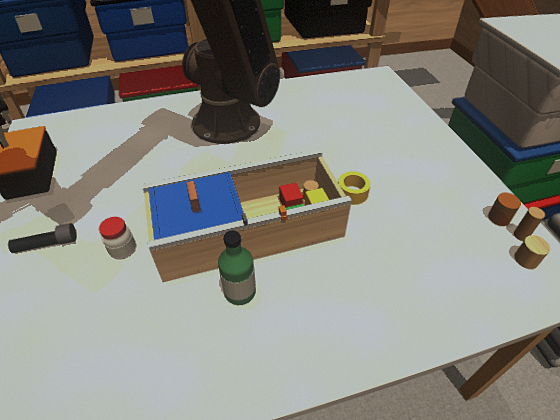

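View pics/top0.png

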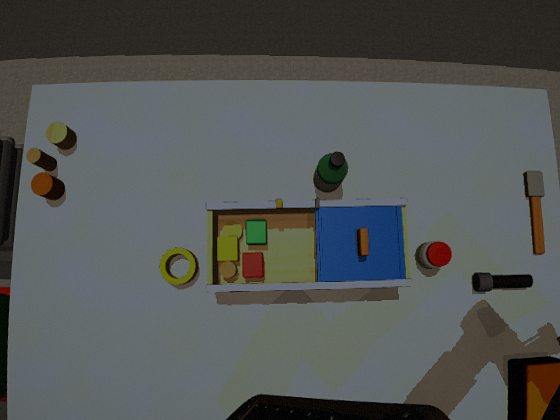

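The top view shows the chest at columns 207-408 and rows 200-290. The handle is near (363,241), the marker near (279,203), the jar at (435,255), the tape at (178,266) and the bottle at (333,168). I'll enlarge it.

```bash
python3 - <<'E'
import cv2
t=cv2.imread("pics/top0.png"); s=cv2.imread("pics/scene0.png")
cv2.imwrite("pics/top0c.png",cv2.resize(cv2.convertScaleAbs(t[190:300,255:415],alpha=1.5),None,fx=5,fy=5,interpolation=cv2.INTER_CUBIC))
cv2.imwrite("pics/scene0c.png",cv2.resize(s[150:250,140:300],None,fx=5,fy=5,interpolation=cv2.INTER_CUBIC))
E
```

```text
(no output)
```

View pics/top0c.png

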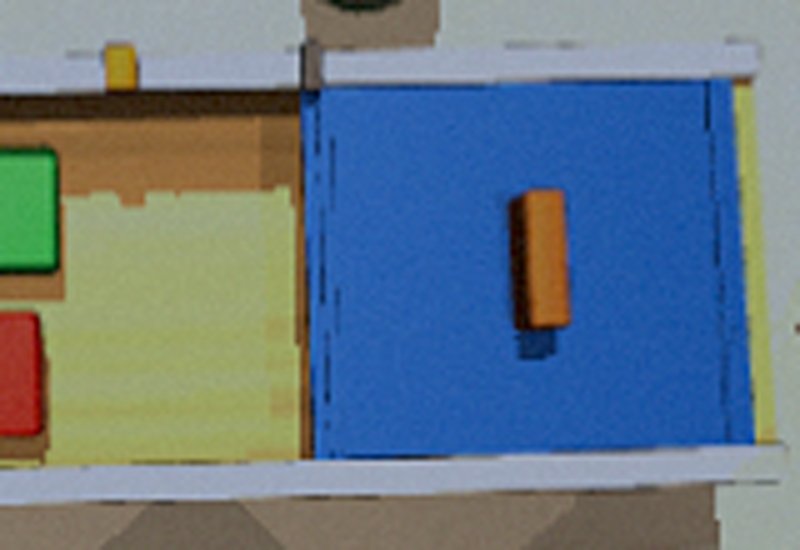

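View pics/scene0c.png

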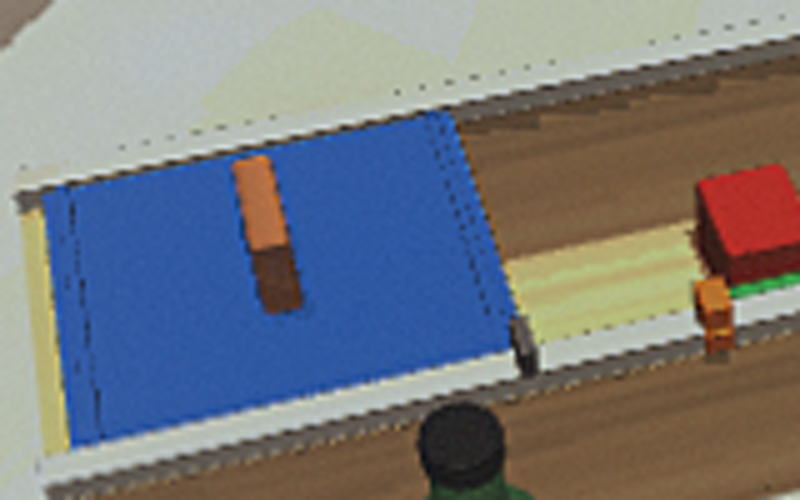

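```bash
cat > h.py <<'E'
import numpy as np, cv2
from scipy.spatial.transform import Rotation as R
from plant import ctrl
def cam(name,obs=None):
    p=ctrl.camera_params(name); f=210/np.tan(np.radians(p["fovy"]/2))
    K=np.array([[f,0,p["cx"]],[0,f,p["cy"]],[0,0,1]])
    if "eye" in p: Rm=R.from_euler("xyz",p["rotation"],degrees=True).as_matrix(); e=p["eye"]
    else:
        T=np.eye(4);T[:3,:3]=R.from_euler("xyz",obs["orientation"],degrees=True).as_matrix();T[:3,3]=obs["tool_pos"]
        T=T@p["T_tool_cam"];Rm=T[:3,:3];e=T[:3,3]
    return K,p["dist"],Rm,e
def ray(c,px,z):
    K,d,Rm,e=c
    n=cv2.undistortPoints(np.array([[px]],float),K,d)[0,0]
    v=Rm@np.array([n[0],n[1],1]); return e+v*(z-e[2])/v[2]
def proj(c,P):
    K,d,Rm,e=c
    return cv2.projectPoints(np.array(P,float).reshape(-1,1,3),cv2.Rodrigues(Rm.T)[0],-Rm.T@e,K,d)[0][:,0]
E
python3 - <<'E'
from h import *
c=cam("top")
def q(n,pts,z,cc=c,o=(255,190)):
    P=np.array([ray(cc,(o[0]+(x-2)/5,o[1]+(y-2)/5),z) for x,y in pts]); print(n,P[:,:2].round(4).tolist(),P.mean(0).round(4)); return P
h=q("handle",[(526,190),(563,191),(570,327),(528,328)],.175)
g=q("hatch",[(302,90),(732,78),(753,443),(314,458)],.130)
print("sizes",[np.linalg.norm(g[i]-g[i-1]).round(4) for i in range(4)],[np.linalg.norm(h[i]-h[i-1]).round(4) for i in range(4)])
for a,b in((0,1),(3,2)):
    d=g[a]-g[b];print("yaw from long",np.degrees(np.arctan2(-d[0],d[1])))
q("trackfar",[(20,57),(750,44)],.134); q("tracknear",[(5,497),(780,478)],.134)
q("marker",[(137,46),(105,46),(107,88),(138,88)],.150); q("lug",[(302,42),(304,85)],.14)
s=cam("scene")
h=q("handleS",[(233,161),(270,155),(290,245),(250,250)],.175,s,(140,150))
g=q("hatchS",[(455,110),(45,188),(515,310)],.130,s,(140,150))
q("markerS",[(695,285),(700,305),(733,300),(725,278)],.150,s,(140,150))
E
```

```text
handle [[0.5201, -0.1387], [0.5197, -0.1549], [0.461, -0.1564], [0.4606, -0.1381]] [ 0.4904 -0.147   0.175 ]
hatch [[0.571, -0.0462], [0.5775, -0.2454], [0.4109, -0.2487], [0.4053, -0.05]] [ 0.4912 -0.1476  0.13  ]
sizes [np.float64(0.1657), np.float64(0.1993), np.float64(0.1666), np.float64(0.1988)] [np.float64(0.0596), np.float64(0.0162), np.float64(0.0588), np.float64(0.0183)]
yaw from long 1.8773541908850482
yaw from long 1.6144486438891237
trackfar [[0.5849, 0.0821], [0.5927, -0.2534]] [ 0.5888 -0.0856  0.134 ]
tracknear [[0.3879, 0.0868], [0.3952, -0.2594]] [ 0.3916 -0.0863  0.134 ]
marker [[0.5872, 0.0293], [0.5872, 0.0436], [0.5682, 0.0426], [0.5682, 0.0288]] [0.5777 0.0361 0.15  ]
lug [[0.5913, -0.0455], [0.5716, -0.0461]] [ 0.5815 -0.0458  0.14  ]
handleS [[0.4679, -0.1555], [0.4685, -0.1389], [0.5281, -0.1377], [0.5265, -0.1547]] [ 0.4977 -0.1467  0.175 ]
hatchS [[0.4097, -0.0471], [0.4113, -0.247], [0.5503, -0.0465]] [ 0.4571 -0.1135  0.13  ]
markerS [[0.5756, 0.0304], [0.5877, 0.0293], [0.5888, 0.044], [0.5751, 0.0443]] [0.5818 0.037  0.15  ]
```

Request:
carry_out(linear=[[2.7, 3.1, 0], [5.4, 6.3, 0], [8.2, 9.5, 0], [10.9, 12.6, 0], [13.6, 15.8, 0], [16.4, 18.9, 0], [19.1, 22.1, 0], [21.8, 25.2, 0], [24.5, 28.4, 0], [27.2, 31.5, 0], [30, 34.7, 0], [32.7, 37.9, 0]], twist=[2, 4, 6, 8, 10, 12, 14.5, 17, 19, 21, 23, 24.6], fingers=1)

```text
clock: 1.1
tool_pos: [0.4927, -0.1455, 0.4043]
orientation: [-180.0, -0.1, 91.3]
force: [0.8, -0.7, 0.0]
opening: 0.0875
```

```bash
python3 - <<'E'
from h import *
o=ctrl.get_obs(); w=ctrl.snapshot("wrist"); cv2.imwrite("pics/w1.png",w)
print({k:np.round(o[k],4) for k in("clock","tool_pos","orientation","force","opening")})
c=cam("wrist",o)
t=np.radians(1.4);u=np.array([np.cos(t),np.sin(t),0]);v=np.array([-np.sin(t),np.cos(t),0])
C=np.array([.493,-.147,.175])
print(proj(c,[C+a*.03*u+b*.009*v for a,b in((1,1),(1,-1),(-1,-1),(-1,1))]).round(1).tolist())
E
```

```text
{'clock': np.float64(1.1), 'tool_pos': array([ 0.4927, -0.1455,  0.4043]), 'orientation': array([-1.799622e+02, -8.330000e-02,  9.129420e+01]), 'force': array([ 0.8418, -0.7118,  0.0353]), 'opening': np.float64(0.0875)}
[[288.2, 265.5], [265.0, 265.6], [263.7, 190.1], [288.9, 190.0]]
```

View pics/w1.png

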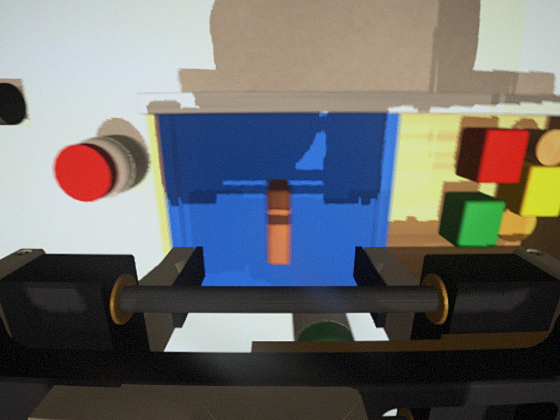

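The wrist view shows the handle top at columns 267-291 and rows 190-265, within about 1 mm of the prediction and centred between the fingers. I'll check the bottle's clearance before going down.

```bash
python3 - <<'E'
from h import *
print(ray(cam("top"),(336,159),.2), ray(cam("scene"),(233,238),.2))
E
```

```text
[ 0.66593839 -0.08626459  0.2       ] [ 0.67628543 -0.08675884  0.2       ]
```

Request:
carry_out(linear=[[0, 0, 2], [0, 0, 4], [0, 0, 5.5], [0, 0, 7], [0, 0, 8], [0, 0, 8.9], [0, 0, 8.9]], twist=[0, 0, 0, 0, 0, 0, 0])

```text
clock: 1.73
tool_pos: [0.4951, -0.1408, 0.3135]
orientation: [-179.9, -0.1, 91.3]
force: [-0.7, -0.5, -0.6]
opening: 0.0871
```

Request:
carry_out(linear=[[-0.5, -0.2, 0], [-0.5, -0.2, 0], [-0.5, -0.2, 0]], twist=[0, 0, 0])

```text
clock: 1.98
tool_pos: [0.4933, -0.1462, 0.3142]
orientation: [-180.0, -0.1, 91.3]
force: [-0.0, -0.9, 0.5]
opening: 0.0875
```

```bash
python3 - <<'E'
from h import *
o=ctrl.get_obs(); w=ctrl.snapshot("wrist"); cv2.imwrite("pics/w2.png",w)
print({k:np.round(o[k],4) for k in("clock","tool_pos","orientation","force","opening")})
E
```

```text
{'clock': np.float64(1.9833), 'tool_pos': array([ 0.4933, -0.1462,  0.3142]), 'orientation': array([-1.799582e+02, -1.399000e-01,  9.128100e+01]), 'force': array([-0.0133, -0.9266,  0.4737]), 'opening': np.float64(0.0875)}
```

View pics/w2.png

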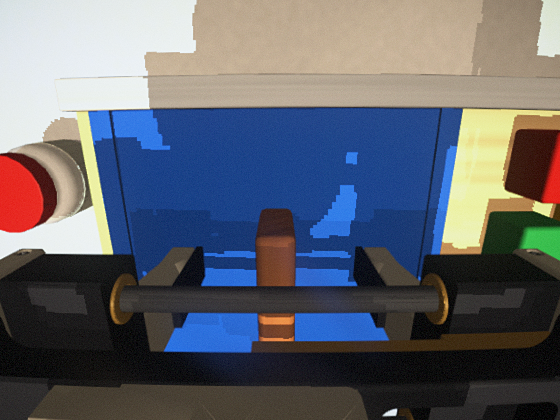

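The handle, at columns 256-295, is centred between the pads. I'll close the gripper.

Request:
carry_out(linear=[[0, 0, 0], [0, 0, 0], [0, 0, 0], [0, 0, 0], [0, 0, 0], [0, 0, 0], [0, 0, 0], [0, 0, 0]], twist=[0, 0, 0, 0, 0, 0, 0, 0], fingers=-1)

```text
clock: 2.7
tool_pos: [0.4934, -0.1461, 0.3142]
orientation: [-180.0, -0.1, 91.3]
force: [0.9, -0.4, -0.4]
opening: 0.04
```

Request:
carry_out(linear=[[0, 0, 0], [0, 0, 0], [0, 0, 0], [0, 0, 0], [0, 0, 0], [0, 0, 0], [0, 0, 0]], twist=[0, 0, 0, 0, 0, 0, 0])

```text
clock: 3.28
tool_pos: [0.4934, -0.1462, 0.3142]
orientation: [-180.0, -0.1, 91.3]
force: [0.2, -1.7, -0.8]
opening: 0.0182
```

Request:
carry_out(linear=[[0.4, 0, 0], [0.9, 0, 0], [1.4, 0, 0], [1.9, 0, 0], [2.4, 0, 0], [2.9, 0, 0], [3.4, 0, 0], [3.9, 0, 0], [4.4, 0, 0], [4.9, 0, 0], [5.4, 0, 0], [5.8, 0, 0]], twist=[0, 0, 0, 0, 0, 0, 0, 0, 0, 0, 0, 0])

```text
clock: 4.28
tool_pos: [0.4918, -0.0876, 0.3142]
orientation: [-179.9, -0.1, 91.3]
force: [-0.8, -3.5, -1.8]
opening: 0.0179
```

```bash
python3 - <<'E'
from h import *
o=ctrl.get_obs(); w=ctrl.snapshot("top"); cv2.imwrite("pics/t2.png",cv2.resize(cv2.convertScaleAbs(w[150:300,240:440],alpha=1.5),None,fx=4,fy=4,interpolation=cv2.INTER_CUBIC))
cv2.imwrite("pics/s2.png",cv2.resize(ctrl.snapshot("scene")[140:280,130:330],None,fx=4,fy=4))
print({k:np.round(o[k],4) for k in("clock","tool_pos","orientation","force","moment","opening")})
E
```

```text
{'clock': np.float64(4.2833), 'tool_pos': array([ 0.4918, -0.0876,  0.3142]), 'orientation': array([-1.799273e+02, -1.274000e-01,  9.130340e+01]), 'force': array([-0.8303, -3.4962, -1.8454]), 'moment': array([-1.2851,  0.3142,  0.2286]), 'opening': np.float64(0.0179)}
```

View pics/t2.png

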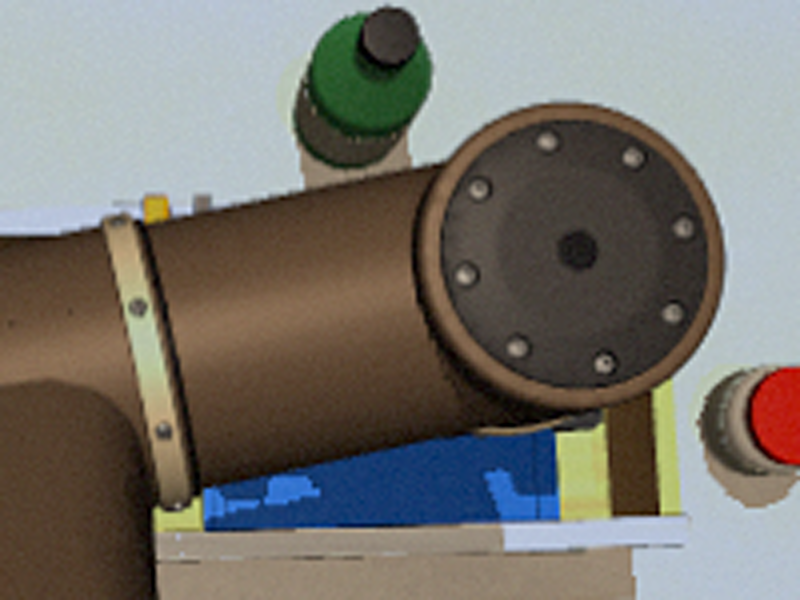

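View pics/s2.png

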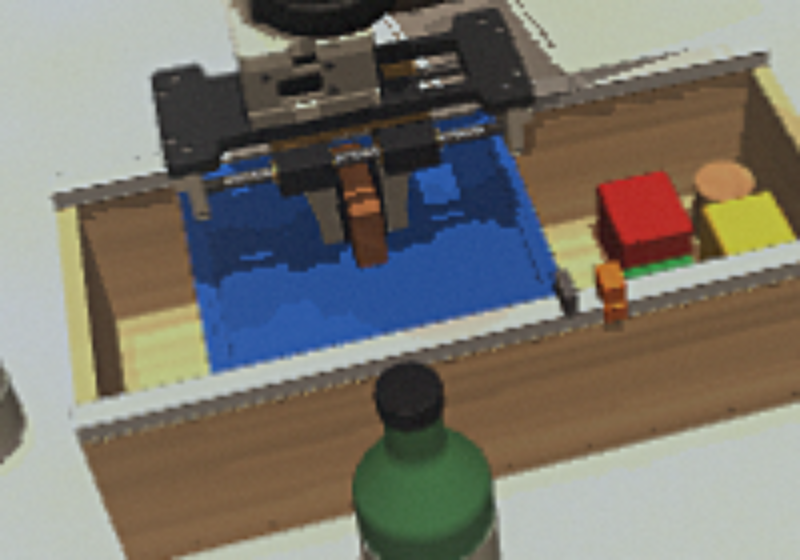

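The hatch followed the arm, with about 15 mm left between lug and marker. I'll go on more slowly.

Request:
carry_out(linear=[[0.3, 0, 0], [0.6, 0, 0], [0.9, 0, 0], [1.2, 0, 0], [1.5, 0, 0], [1.7, 0, 0], [1.9, 0, 0], [2.1, 0, 0], [2.3, 0, 0], [2.4, 0, 0], [2.5, 0, 0], [2.5, 0, 0]], twist=[0, 0, 0, 0, 0, 0, 0, 0, 0, 0, 0, 0])

```text
clock: 5.38
tool_pos: [0.4911, -0.0622, 0.3142]
orientation: [-179.9, -0.2, 91.3]
force: [-2.0, -1.0, -1.6]
opening: 0.018
```

Request:
carry_out(linear=[[0.1, 0, 0], [0.2, 0, 0], [0.3, 0, 0], [0.4, 0, 0], [0.5, 0, 0]], twist=[0, 0, 0, 0, 0])

```text
clock: 5.8
tool_pos: [0.491, -0.0571, 0.3142]
orientation: [-179.9, -0.2, 91.3]
force: [-1.2, -4.3, -2.0]
opening: 0.0178
```

Request:
carry_out(linear=[[0.1, 0, 0], [0.2, 0, 0], [0.3, 0, 0], [0.4, 0, 0]], twist=[0, 0, 0, 0])

```text
clock: 6.13
tool_pos: [0.4909, -0.053, 0.3142]
orientation: [-179.9, -0.2, 91.3]
force: [-2.0, -3.8, -1.9]
opening: 0.0179
```

Request:
carry_out(linear=[[0.1, 0, 0], [0.2, 0, 0], [0.3, 0, 0], [0.4, 0, 0]], twist=[0, 0, 0, 0])

```text
clock: 6.47
tool_pos: [0.4908, -0.0489, 0.3142]
orientation: [-179.9, -0.2, 91.3]
force: [-1.4, -3.8, -2.7]
opening: 0.0177
```

Request:
carry_out(linear=[[0.1, 0, 0], [0.2, 0, 0], [0.3, 0, 0], [0.4, 0, 0]], twist=[0, 0, 0, 0])

```text
clock: 6.8
tool_pos: [0.4907, -0.0448, 0.3142]
orientation: [-179.9, -0.2, 91.3]
force: [-2.0, -3.2, -1.9]
opening: 0.0179
```

Request:
carry_out(linear=[[0.1, 0, 0], [0.2, 0, 0], [0.3, 0, 0], [0.4, 0, 0]], twist=[0, 0, 0, 0])

```text
clock: 7.13
tool_pos: [0.4906, -0.0407, 0.3142]
orientation: [-179.9, -0.2, 91.3]
force: [-0.9, -3.1, -2.8]
opening: 0.0184
```

Request:
carry_out(linear=[[0.1, 0, 0], [0.2, 0, 0], [0.3, 0, 0], [0.4, 0, 0]], twist=[0, 0, 0, 0])

```text
clock: 7.47
tool_pos: [0.4904, -0.0366, 0.3142]
orientation: [-179.9, -0.2, 91.3]
force: [-1.1, -2.8, -2.0]
opening: 0.0173
```

Request:
carry_out(linear=[[0.1, 0, 0], [0.2, 0, 0], [0.3, 0, 0], [0.4, 0, 0]], twist=[0, 0, 0, 0])

```text
clock: 7.8
tool_pos: [0.4903, -0.0325, 0.3142]
orientation: [-179.9, -0.2, 91.3]
force: [-0.9, -4.2, -2.9]
opening: 0.0179
```

Request:
carry_out(linear=[[0.1, 0, 0], [0.2, 0, 0], [0.3, 0, 0], [0.4, 0, 0]], twist=[0, 0, 0, 0])

```text
clock: 8.13
tool_pos: [0.4902, -0.0284, 0.3142]
orientation: [-179.9, -0.2, 91.3]
force: [-1.4, -4.0, -2.3]
opening: 0.0175
```

Request:
carry_out(linear=[[0.1, 0, 0], [0.2, 0, 0], [0.3, 0, 0], [0.4, 0, 0]], twist=[0, 0, 0, 0])

```text
clock: 8.47
tool_pos: [0.4901, -0.0243, 0.3142]
orientation: [-179.9, -0.2, 91.3]
force: [-1.8, -3.1, -3.7]
opening: 0.018
```

Request:
carry_out(linear=[[0.1, 0, 0], [0.2, 0, 0], [0.3, 0, 0], [0.4, 0, 0]], twist=[0, 0, 0, 0])

```text
clock: 8.8
tool_pos: [0.49, -0.0202, 0.3142]
orientation: [-179.9, -0.2, 91.3]
force: [-1.2, -4.4, -2.5]
opening: 0.0179
```

Request:
carry_out(linear=[[0.1, 0, 0], [0.2, 0, 0], [0.3, 0, 0], [0.4, 0, 0]], twist=[0, 0, 0, 0])

```text
clock: 9.13
tool_pos: [0.4899, -0.0161, 0.3142]
orientation: [-179.9, -0.2, 91.3]
force: [-1.1, -3.2, -2.9]
opening: 0.0177
```

Request:
carry_out(linear=[[0.1, 0, 0], [0.2, 0, 0], [0.3, 0, 0], [0.4, 0, 0]], twist=[0, 0, 0, 0])

```text
clock: 9.47
tool_pos: [0.4898, -0.012, 0.3142]
orientation: [-179.9, -0.2, 91.3]
force: [-1.2, -3.7, -2.3]
opening: 0.0176
```

Request:
carry_out(linear=[[0.1, 0, 0], [0.2, 0, 0], [0.3, 0, 0], [0.4, 0, 0]], twist=[0, 0, 0, 0])

```text
clock: 9.8
tool_pos: [0.4897, -0.0079, 0.3142]
orientation: [-179.9, -0.2, 91.3]
force: [-0.6, -3.9, -2.9]
opening: 0.0179
```

Request:
carry_out(linear=[[0.1, 0, 0], [0.2, 0, 0], [0.3, 0, 0], [0.4, 0, 0]], twist=[0, 0, 0, 0])

```text
clock: 10.13
tool_pos: [0.4896, -0.0038, 0.3142]
orientation: [-179.9, -0.2, 91.3]
force: [-1.9, -3.8, -4.2]
opening: 0.0177
```

Request:
carry_out(linear=[[0.1, 0, 0], [0.2, 0, 0], [0.3, 0, 0], [0.4, 0, 0]], twist=[0, 0, 0, 0])

```text
clock: 10.47
tool_pos: [0.4895, 0.0001, 0.3142]
orientation: [-179.9, -0.2, 91.3]
force: [0.7, -7.0, -3.1]
opening: 0.0177
```

The resistance is rising, so I'll take 2 mm steps.

Request:
carry_out(linear=[[0.1, 0, 0], [0.2, 0, 0], [0.2, 0, 0]], twist=[0, 0, 0])

```text
clock: 10.72
tool_pos: [0.4894, 0.0017, 0.3142]
orientation: [-179.9, -0.1, 91.3]
force: [0.5, -7.8, -4.1]
opening: 0.0177
```

Request:
carry_out(linear=[[0.1, 0, 0], [0.1, 0, 0], [0.1, 0, 0]], twist=[0, 0, 0])

```text
clock: 10.97
tool_pos: [0.4895, 0.0022, 0.3142]
orientation: [-179.9, -0.0, 91.3]
force: [0.8, -9.2, -4.5]
opening: 0.0181
```

Request:
carry_out(linear=[[0.1, 0, 0], [0.2, 0, 0], [0.2, 0, 0], [0.2, 0, 0]], twist=[0, 0, 0, 0])

```text
clock: 11.3
tool_pos: [0.4894, 0.0034, 0.3142]
orientation: [-179.9, 0.0, 91.3]
force: [1.0, -11.1, -3.1]
opening: 0.0181
```

Request:
carry_out(linear=[[0.1, 0, 0], [0.15, 0, 0], [0.15, 0, 0], [0.15, 0, 0], [0.15, 0, 0], [0.15, 0, 0]], twist=[0, 0, 0, 0, 0, 0])

```text
clock: 11.8
tool_pos: [0.4894, 0.004, 0.3142]
orientation: [-179.8, 0.1, 91.3]
force: [1.8, -12.4, -4.1]
opening: 0.0178
```

```bash
python3 - <<'E'
from h import *
o=ctrl.get_obs(); w=ctrl.snapshot("scene"); cv2.imwrite("pics/s3.png",cv2.resize(w[140:280,160:360],None,fx=4,fy=4,interpolation=cv2.INTER_CUBIC))
print({k:np.round(o[k],4) for k in("clock","tool_pos","orientation","force","moment","opening")})
E
```

```text
{'clock': np.float64(11.8), 'tool_pos': array([0.4894, 0.004 , 0.3142]), 'orientation': array([-1.798468e+02,  1.223000e-01,  9.127720e+01]), 'force': array([  1.7687, -12.4084,  -4.1155]), 'moment': array([-3.9328, -0.8206,  0.2128]), 'opening': np.float64(0.0178)}
```

View pics/s3.png

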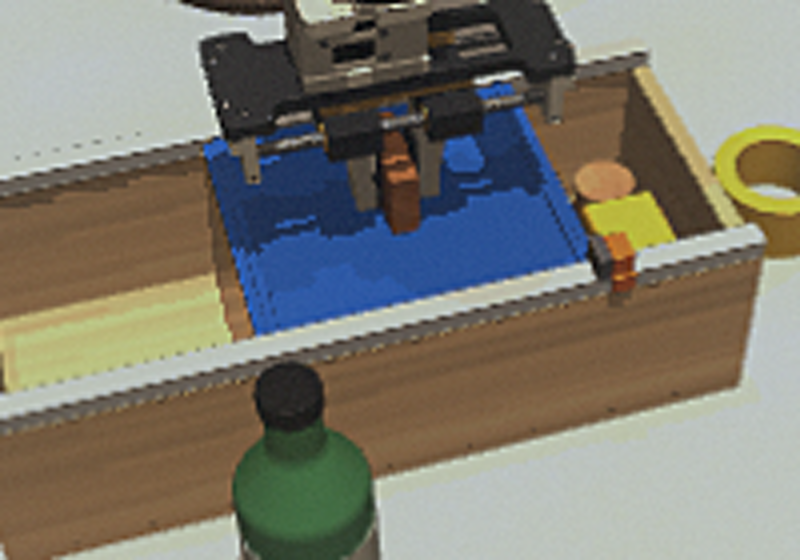

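The lug at (600,258) is against the marker at (622,262), with about 9 N of lean beyond running drag. I'll back off 21 mm.

Request:
carry_out(linear=[[-0.2, 0, 0], [-0.5, 0, 0], [-0.8, 0, 0], [-1.1, 0, 0], [-1.4, 0, 0], [-1.6, 0, 0], [-1.8, 0, 0], [-2, 0, 0], [-2.1, 0, 0], [-2.1, 0, 0], [-2.1, 0, 0], [-2.1, 0, 0]], twist=[0, 0, 0, 0, 0, 0, 0, 0, 0, 0, 0, 0])

```text
clock: 12.85
tool_pos: [0.49, -0.0171, 0.3142]
orientation: [-179.9, 0.1, 91.3]
force: [0.2, -0.1, -5.0]
opening: 0.0181
```

```bash
python3 - <<'E'
from h import *
w=ctrl.snapshot("scene"); cv2.imwrite("pics/s4.png",cv2.resize(w[180:240,270:350],None,fx=8,fy=8,interpolation=cv2.INTER_CUBIC))
E
```

```text
(no output)
```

View pics/s4.png

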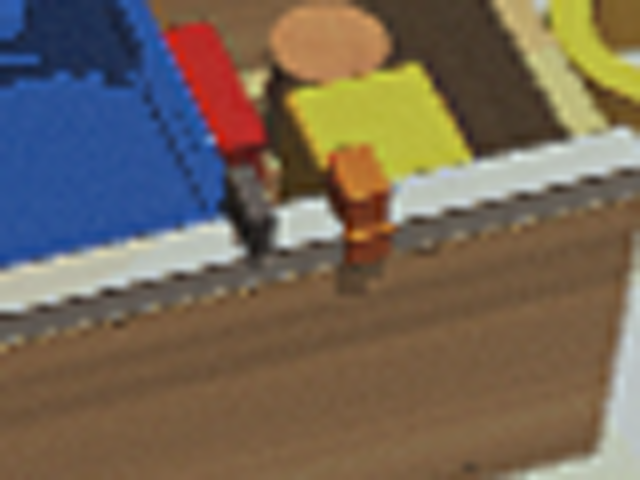

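The lug at (255,215) is now clear of the marker at (360,200). I'll release and lift.

Request:
carry_out(linear=[[0, 0, 0], [0, 0, 0], [0, 0, 0], [0, 0, 0], [0, 0, 0], [0, 0, 0], [0, 0, 0], [0, 0, 0], [0, 0, 0], [0, 0, 0]], twist=[0, 0, 0, 0, 0, 0, 0, 0, 0, 0], fingers=1)

```text
clock: 13.73
tool_pos: [0.49, -0.0171, 0.3143]
orientation: [-179.9, 0.1, 91.3]
force: [1.0, 0.4, 0.0]
opening: 0.0792
```

Request:
carry_out(linear=[[0, 0, -0.5], [0, 0, -1.5], [0, 0, -3], [0, 0, -5], [0, 0, -7], [0, 0, -9], [0, 0, -11], [0, 0, -12], [0, 0, -12], [0, 0, -12]], twist=[0, 0, 0, 0, 0, 0, 0, 0, 0, 0])

```text
clock: 14.57
tool_pos: [0.4901, -0.0169, 0.4346]
orientation: [-179.9, 0.1, 91.3]
force: [-0.6, 0.0, -1.4]
opening: 0.0876
```

```bash
python3 - <<'E'
from h import *
o=ctrl.get_obs(); 
w=ctrl.snapshot("scene"); cv2.imwrite("pics/s5.png",w); cv2.imwrite("pics/s5c.png",cv2.resize(w[180:240,270:350],None,fx=8,fy=8,interpolation=cv2.INTER_CUBIC))
t=ctrl.snapshot("top"); cv2.imwrite("pics/t5.png",t)
print({k:np.round(o[k],4) for k in("clock","tool_pos","force","opening")})
E
```

```text
{'clock': np.float64(14.5667), 'tool_pos': array([ 0.4901, -0.0169,  0.4346]), 'force': array([-0.6026,  0.0354, -1.3682]), 'opening': np.float64(0.0876)}
```

View pics/s5c.png

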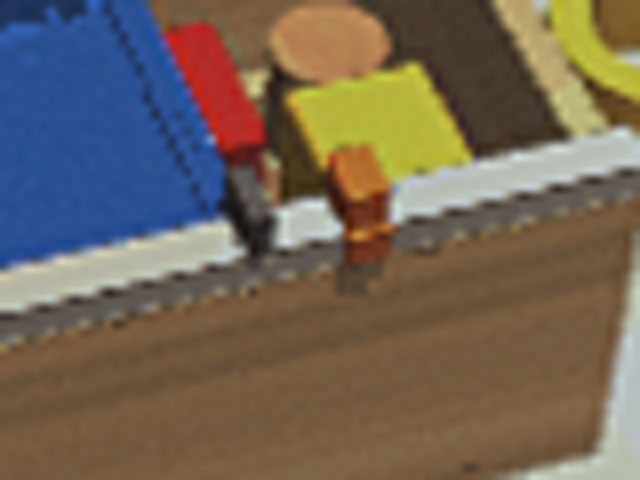

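View pics/s5.png

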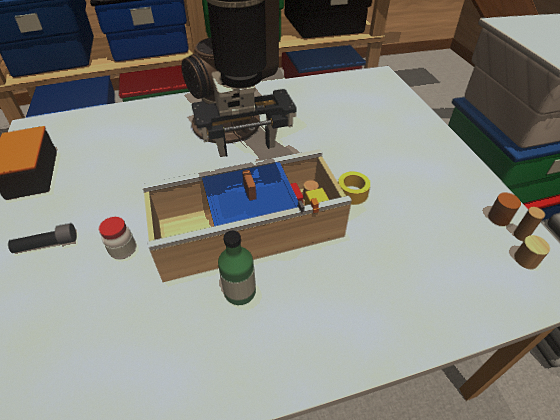

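```bash
python3 - <<'E'
from h import *
c=cam("scene"); f=lambda x,y,z:ray(c,(270+(x-3.5)/8,180+(y-3.5)/8),z).round(4)
print("marker top",[f(*p,.15) for p in((332,152),(341,197),(390,183),(374,146))])
print("lug base front",f(273,240,.134)," hatch edge",f(222,150,.13),f(150,5,.13))
# predicted lug front face / marker outlines for hypothesised gaps
y=.0;
E
```

```text
marker top [array([0.5714, 0.1074, 0.15  ]), array([0.5887, 0.1041, 0.15  ]), array([0.5873, 0.1191, 0.15  ]), array([0.5723, 0.1196, 0.15  ])]
lug base front [0.5851 0.0862 0.134 ]  hatch edge [0.5436 0.0844 0.13  ] [0.4786 0.082  0.13  ]
```

```bash
python3 - <<'E'
from plant import ctrl
print(ctrl.close_job()); print(ctrl.get_obs()["clock"])
E
```

```text
the job is handed in; nothing more can be done
None
the job is handed in; nothing more can be done
```

I slid the hatch by its handle until it bound, backed it off about 20 mm and let go. I handed the job in after about 15 s of the 40 s; the hand-in gives no verdict.

- **Tight spot:** Running drag was about 3.7 N. It began to rise at about 145 mm of travel. I leaned until the force read 12.4 N, which is about 9 N on the tight spot, and held that for about half a second. The picture then showed the lug against the marker.
- **Back-off:** The tool moved back 21 mm. After release, the scene picture put the marker's near face at y ≈ 0.105 m and the lug face at y ≈ 0.085 m, a gap of about 20 mm (12 to 30 mm allowed). It looked the same before and after letting go.
- **Nothing else disturbed:** In the last scene picture the arm was clear with the fingers open. The bottle, jar and tape roll appeared at the same pixels as at the start.
- **Disagreements:** The two cameras put the handle about 7 mm apart in x (0.490 and 0.498 m); I gripped at 0.493 m and held it. The force readings carry about 1 N of noise. A vertical load of 3 to 5 N built up during the slide and fell back to noise level on release.

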